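# Fit the collars and start the revolving cake stand

### The job

Get the revolving cake stand ready: thread the wide collar and then the narrow collar down the post, each fully home, and only after that turn the selector knob on the sloping panel to the three-dot mark so that it rests in its detent. Let go of everything, and leave the jar, the mug and the spatula where they are.

Things in the scene. Friction and masses are not known exactly. Their poses are not given: they have to be found in the camera images.
- carousel: fixed drive unit of the cake stand: white deck 220 x 370 mm (x, y), top 50 mm above the counter; origin on the counter under the deck's centre, x axis away from the robot at yaw 0, z up; turned by up to 0.3 rad. On the +y half an aluminium disc, radius 78 mm, top 62 mm up, carries the upright post (90 mm from the origin); on the -y half stands the control console
- panel_centre (a point): point on the face of the console's black sloping panel, on the knob's axis, at (-30, -100, 86) mm from the unit's origin. The panel is 112 mm up the slope by 132 mm wide; its normal leans 35 degrees from vertical towards the unit's -x, the robot's side. The console's highest edge is 121 mm above the counter
- post_foot (a point): point on the post's axis at its foot, on the disc's top (62 mm above the counter). The steel post is 16 mm in diameter and 60 mm tall, its last 6 mm tapered to 8 mm
- post_tip (a point): point on the post's axis at its top, 122 mm above the counter
- wide_center (a point): centre (half-way up, on the axis) of the wide white ceramic collar, lying flat on the counter: 64 mm outer diameter, 20 mm bore, 26 mm tall, about 120 g; same both ways up. Fully home, its underside rests on the disc
- narrow_center (a point): centre (half-way up, on the axis) of the narrow white ceramic collar, lying flat on the counter: 48 mm outer diameter, 20 mm bore, 26 mm tall, about 80 g; same both ways up. Fully home, its underside rests on the wide collar
- selector_grip (a point): point on the selector knob's axis, 26 mm out from the panel's face, at the height to grip: an upright grey bar 46 mm long, 12 mm thick, standing 6 to 36 mm off the panel. Its z axis points out of the panel along the knob's axis; its x axis along the bar to the pointing end, its y axis across the thickness; x and y turn with the knob
- selector_nib (a point): pointing end of the knob: top edge of the bar's end, 23 mm from the knob's axis and 36 mm off the panel, where a white line on top of the bar leads; a small white nib sticks out below it. The bar stands on a round grey skirt of radius 24 mm, 6 mm thick, lying on the panel
- selector (a joint): knob angle in rad, growing clockwise seen facing the panel, -0.05 to 2.60. Four sprung detents: 0 (one dot), 0.85 (two), 1.70 (three), 2.55 (four), marked by radial rows of one to four white dots; at 1.275 the pointing end points straight up the slope. Let go, it snaps to the nearest detent; crossing a hump takes up to about 0.11 N m. It starts at one or two dots
- jar: bystander: glass jar with a steel cap, radius 45 mm, 130 mm tall; origin at the centre of its underside
- mug: bystander: white mug, radius 40 mm, 90 mm tall; origin at the centre of its underside
- spatula: bystander: flat spatula lying on the counter; origin under its middle, its x axis runs along it
Not all that is in view belongs to the job. What is shaped like the part that bears wide_center but yellow is not meant. Leave any yellow look-alike of the part that bears narrow_center alone.

How it is judged (in metres and radians):
On the way, in this order (a step that is already met when the one before it is completed fails the run):
1. the wide collar is home on the post, on the disc (horizontal distance between wide_center and post_foot below 0.005 m and distance between wide_center and post_foot below 0.017 m), for 0.2 s.
2. the narrow collar is home on the post, on the wide collar (horizontal distance between narrow_center and post_foot below 0.005 m and z of narrow_center in the frame of carousel below 0.105 m and distance between wide_center and post_foot below 0.017 m), for 0.2 s.
3. the selector knob has been turned to the three-dot mark (value of joint selector between 1.58 and 1.82 rad), for 0.2 s.
At the end, for the whole second after the job is handed in: the wide collar sits on the disc and the narrow collar on the wide one, both on the post (within 5 mm of its axis and 4 mm of fully home), and the selector knob rests in the three-dot detent (1.70 rad, within 0.12) (all of step 2 and all of step 3 and horizontal distance between wide_center and post_foot below 0.005 m and z of narrow_center in the frame of carousel above 0.097 m); the robot touches nothing.
It fails at once if a bystander (jar, mug or spatula) is moved by more than 25 mm (distance of any of jar, mug, spatula from where it was at the start of the episode above 0.025 m).
It also fails if it takes over 72 s, if anything falls off the work surface, if the arm or the gripper's body presses on something with over 40 N, if the wrist force passes 120 N, or if a joint passes its speed limit or range.

### The arm

A 6-joint arm with a two-finger parallel gripper is mounted at the origin on the work surface. World frame = base frame: x ahead of the robot, y to its left, z up, the work surface at z = 0. Lengths are in mm, angles in degrees, forces in N, time in s.
With the tool pointing down it reaches from about 350 to 975 mm from the base axis. Payload 7.1 kg.
Tool frame: the origin (TCP) lies midway between the tips of the shut fingers; the grasp point (between the pads) lies 19 mm behind it; z points along the fingers, y is the direction in which the jaws open and shut (so a half turn about z gives the same grasp; the last joint's range is limited). The gripper opens to 88 mm and grips with 3 to 60 N. Pads are 20 mm wide; open, the fingers measure 115 mm over their backs; the gripper's body (75 mm by 178 mm) begins 61 mm behind the grasp point.
Start: joints at [69.328, 24.242, 93.386, -0, 62.372, -1.089], TCP at [209.458, 588.84, 222.675] pointing down, gripper open.
Joint ranges: [-172.04, 172.04], [-51.8, 120.97], [4.93, 147.93], [-75.15, 255.16], [6.16, 154.13], [-145.62, 145.62]. Speed limits (degrees/s): [136.94, 136.94, 172.46, 180, 180, 180].

### API

Orientations are given as [roll, pitch, yaw] about the fixed x, y, z axes, in that order (R = Rz(yaw) Ry(pitch) Rx(roll)).
In Python, from cell import arm gives the robot as it stands.
- The arm moves only by the tool play_rows, never from a script. Its argument "increments" is a list of rows, each an object with "rotation": the turn, a rotation vector about the tool's x, y, z in units of 8 degrees (1.0 is 8 degrees), a list of three; "translation": the shift along the tool's x, y, z in m, a list of three; "fingers": the finger opening in m, from 0 to 0.0878. In form: [{"rotation": [rx, ry, rz], "translation": [x, y, z], "fingers": fingers}, ...]. A call has 1 to 8 rows; each row shifts and turns the commanded pose from where the row before left it, along the tool's axes as they then stand; what a row does not reach is not made up. A row lasts 1/10 s, in which the tool goes at most 50 mm and 8.59 degrees, less where a joint would pass 70% of its speed; a pose out of reach is approached as far as the arm can. A call is refused whole if a number of a shift passes 0.05 or a number of a turn 1, either way. A call with a gripper value outside its range is refused whole. The fingers move at their own pace and stop on an object; "squeeze" is the grip in N (left out, the last holds). Time passes only in rows, so rows that do not move let the fingers close. It gives the time, the measured TCP pose, the force and the opening at its end, in the units of the state.
- arm.read_state(): the state, without advancing time (a new reading comes with each control period).
- arm.camera(name): name is "scene" or "top"; returns a dict with "color" (384x512x3 uint8, blue, green, red), "camera_matrix" (3x3 intrinsics, pixels), "R" (3x3) and "t" (3): a world point X has camera coordinates R X + t. Camera axes: x right, y down, z forward; pixel columns grow to the right and rows downward; lengths in mm; the calibration is good to about 2 mm. A picture is of the moment at which its call begins. There is no depth.
- arm.job_done(): hands the job in, once; it reports no verdict.
The state is a dict: "clock": time; "joint_pos": joint angles; "qvel": joint speeds; "effort": joint torques, N m; "tcp_pos": TCP position; "orientation": TCP orientation; "wrist_force": force on the tool from outside, world axes, zero at the start; "wrist_torque": the same for the moment, N m; "opening": opening from 0.0 (shut) to 1.0 (fully open).
Only numpy, scipy, OpenCV 4.12 (cv2) and the standard library are available. Lean on these libraries where they do the work, as an engineer would, in place of code of your own. Each camera call takes 0.05 s, during which the arm holds its last target. There are 200 camera calls.

## Working session

There is one attempt and no reset: what is moved stays moved. The work goes in short steps, Python scripts to look and compute and a tool call to move; the robot and the scene stay as the last step left them, time stands still between calls to the robot, and variables do not carry over. Pictures are saved under pics/ and viewed, about 8 in all and at most 12, crops included, and the job is handed in when it is done.

Besides the shell and the picture viewer there is one more tool, called by a JSON object that holds its "op" and its "data". play_rows: Moves the arm, as the interface text tells. Its arguments: {"type":"object","properties":{"increments":{"type":"array","items":{"type":"object","properties":{"rotation":{"type":"array","items":{"type":"number"}},"translation":{"type":"array","items":{"type":"number"}},"fingers":{"type":"number"}}}},"squeeze":{"type":"number"}},"required":["increments"]}

```bash
mkdir -p pics
cat > h.py <<'E'
import numpy as np, cv2
from cell import arm
def shot(n):
    c=arm.camera(n); return c
def ray(c,u,v,z):
    K=np.array(c["camera_matrix"]);R=np.array(c["R"]);t=np.array(c["t"]).ravel()
    o=-R.T@t; d=R.T@np.linalg.solve(K,[u,v,1.]); return o+d*(z-o[2])/d[2]
def proj(c,X):
    p=np.array(c["camera_matrix"])@(np.array(c["R"])@np.array(X,float)+np.array(c["t"]).ravel()); return p[:2]/p[2]
E
python3 - <<'E'
from h import *
for n in("scene","top"):
    c=shot(n); cv2.imwrite(f"pics/{n}0.png",cv2.resize(c["color"],(800,600),interpolation=cv2.INTER_CUBIC))
    R=np.array(c["R"]);print(n,c["camera_matrix"],R,-R.T@np.array(c["t"]).ravel())
    np.save(n+"0.npy",c["color"])
print(arm.read_state())
E
```

```text
scene [[374.80945641   0.         248.15814276]
 [  0.         374.80945641 190.57715341]
 [  0.           0.           1.        ]] [[ 0.03595133  0.99913624  0.02083915]
 [ 0.61378354 -0.00561963 -0.78945436]
 [-0.78865535  0.04117266 -0.61345542]] [1341.40545596 -109.93618298  686.89537288]
top [[379.69115598   0.         257.91907978]
 [  0.         379.69115598 189.80994417]
 [  0.           0.           1.        ]] [[-0.01491343 -0.99971601 -0.01858714]
 [-0.98732127  0.01766146 -0.1577491 ]
 [ 0.15803258  0.0159989  -0.98730428]] [ 389.04027438  -57.12960098 1226.27408852]
{'clock': 0.1, 'joint_pos': array([ 6.93280459e+01,  2.42801137e+01,  9.34250344e+01, -7.29313126e-04,
        6.23733790e+01, -1.08873879e+00]), 'qvel': array([-0.0152059 , -0.13030327, -0.12836309, -0.03874944, -0.07548699,
       -0.0245117 ]), 'effort': array([ 6.09987328e-04, -5.45618069e+01, -2.74321890e+01,  6.45936141e-02,
        1.88625039e-02, -2.89281422e-05]), 'tcp_pos': array([209.29208892, 588.39598869, 221.99262055]), 'orientation': array([-1.79921475e+02, -8.46505212e-04,  1.60417123e+02]), 'wrist_force': array([-0.42308775, -0.39521795, -0.30875655]), 'wrist_torque': array([-0.01739666,  0.0195955 ,  0.0215997 ]), 'opening': 0.9985542448235009}
```

View pics/scene0.png

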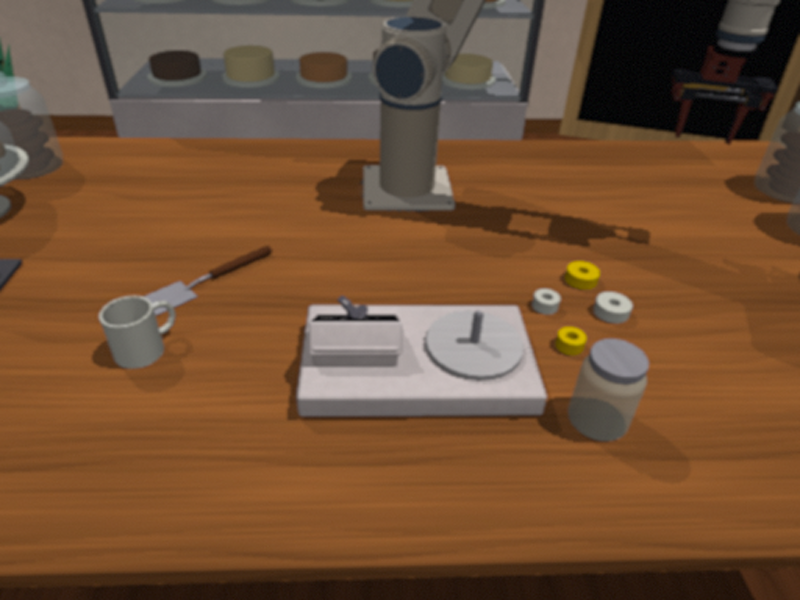

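View pics/top0.png

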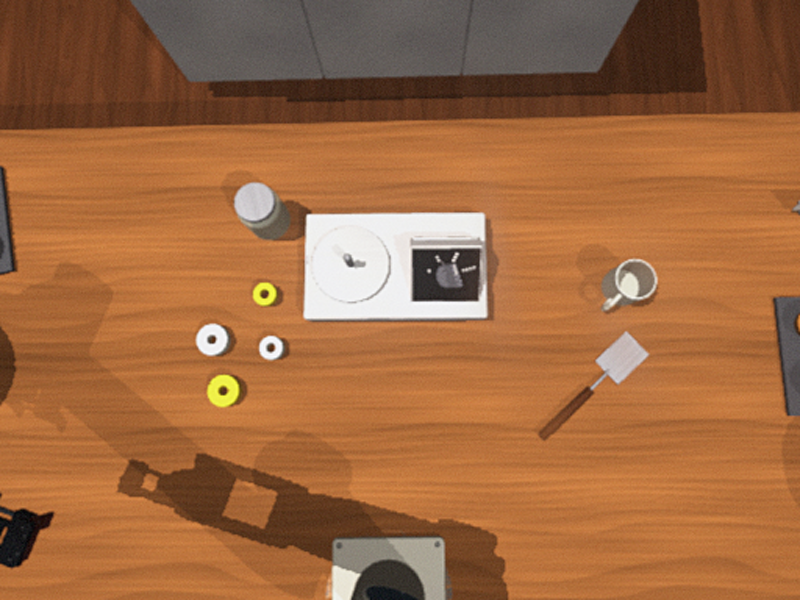

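Scene view: post at about (476,328), white collars at (546,301) and (613,307). Top view: wide collar at (212,340), narrow at (271,348), deck x 305–487, knob at about (448,275). Now I'll measure.

Run:
```python
from h import *
c=shot("top");s=shot("scene")
for n,k in(("top",c),("scene",s)):
    hsv=cv2.cvtColor(k["color"],cv2.COLOR_BGR2HSV)
    m=((hsv[...,1]<70)&(hsv[...,2]>110)).astype(np.uint8)
    cs,h=cv2.findContours(m,cv2.RETR_CCOMP,cv2.CHAIN_APPROX_NONE)
    for i,q in enumerate(cs):
        a=cv2.contourArea(q)
        if a<25 or h[0][i][3]>=0: continue
        (u,v),r=cv2.minEnclosingCircle(q)
        if a<1200:
            ch=h[0][i][2]; b=None
            if ch>=0: M=cv2.moments(cs[ch]); b=(M["m10"]/max(M["m00"],1e-6),M["m01"]/max(M["m00"],1e-6))
            print(n,"blob",round(u,1),round(v,1),round(r,1),a,"z26:",ray(k,u,v,26)[:2].round(1),"bore z26",None if b is None else (np.round(b,1),ray(k,*b,26)[:2].round(1)))
        elif a<12000:
            box=cv2.boxPoints(cv2.minAreaRect(q)); print(n,"deck",a,[ (p.round(1),ray(k,*p,50)[:2].round(1)) for p in box])
            ap=cv2.approxPolyDP(q,6,True)[:,0]; print([(p,ray(k,*p,50)[:2].round(1)) for p in ap])
t=cv2.resize(c["color"][125:215,185:320],None,fx=5.9,fy=5.9,interpolation=cv2.INTER_CUBIC)
cv2.imwrite("pics/t1.png",t)
t=cv2.resize(s["color"][180:270,185:350],None,fx=4.8,fy=4.8,interpolation=cv2.INTER_CUBIC)
cv2.imwrite("pics/s1.png",t)
```

```text
top deck 1772.5 [(array([212., 344.], dtype=float32), array([118.7, 104.4])), (array([285., 344.], dtype=float32), array([ 116.4, -110.9])), (array([285., 383.], dtype=float32), array([   9. , -108.1])), (array([212., 383.], dtype=float32), array([ 10.8, 104. ]))]
[(array([213, 347], dtype=int32), array([110.3, 101.4])), (array([213, 383], dtype=int32), array([ 10.8, 101. ])), (array([224, 383], dtype=int32), array([10.5, 69. ])), (array([244, 357], dtype=int32), array([81.4, 10.2])), (array([260, 360], dtype=int32), array([ 72.7, -36.6])), (array([272, 383], dtype=int32), array([  9.3, -70.4])), (array([284, 383], dtype=int32), array([   9. , -105.2])), (array([282, 344], dtype=int32), array([ 116.5, -102.1]))]
top blob 173.3 222.2 7.9 169.5 z26: [482.1 232.4] bore z26 (array([173. , 222.1]), array([482.3, 233.1]))
top blob 393.1 232.9 22.0 575.0 z26: [ 437.2 -457.9] bore z26 None
top blob 135.4 216.9 10.4 306.5 z26: [500.9 353.8] bore z26 (array([135. , 217.1]), array([500.2, 355. ]))
top blob 284.0 176.5 6.3 45.5 z26: [ 623.  -122.2] bore z26 None
top blob 292.0 175.5 7.2 35.5 z26
[... 4860 characters left out ...]
  485.8]))]
scene blob 328.6 3.0 10.8 140.0 z26: [-2020.7   688.7] bore z26 None
scene deck 4088.5 [(array([-0.,  0.], dtype=float32), array([-1829.9, -1851.3])), (array([71.,  0.], dtype=float32), array([-1866.8, -1339. ])), (array([71., 73.], dtype=float32), array([-351. , -837.8])), (array([ 0., 73.], dtype=float32), array([ -344.8, -1147.8]))]
[(array([0, 0], dtype=int32), array([-1829.9, -1851.3])), (array([10, 47], dtype=int32), array([ -714.2, -1271.7])), (array([ 0, 46], dtype=int32), array([ -729.2, -1329.9])), (array([ 0, 66], dtype=int32), array([ -432.9, -1189.6])), (array([71, 72], dtype=int32), array([-363.3, -841.9])), (array([51,  1], dtype=int32), array([-1821.7, -1472.3]))]
```

View pics/t1.png

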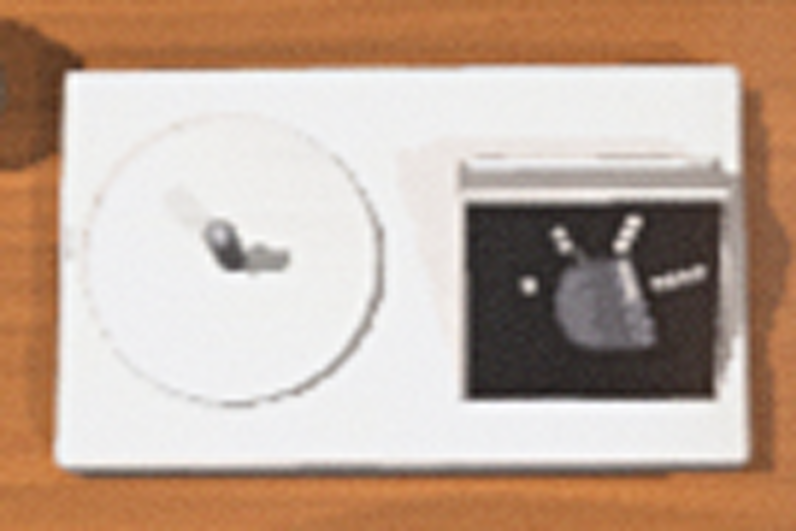

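View pics/s1.png

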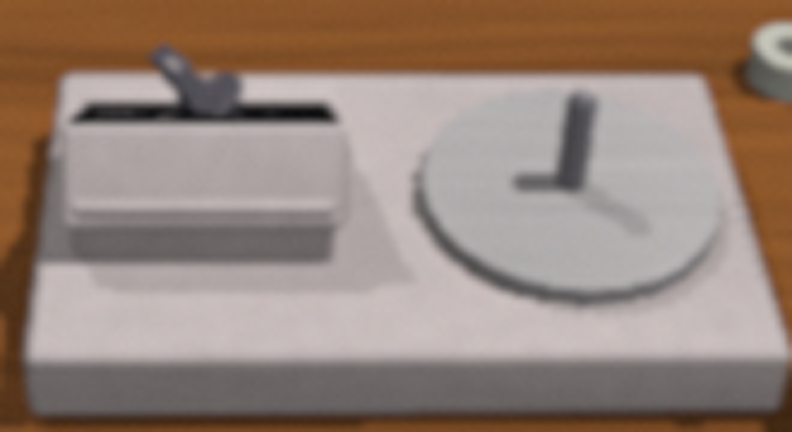

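```bash
cat >> h.py <<'E'
def tri(c,p,s,q):
    A=[];b=[]
    for k,(u,v) in((c,p),(s,q)):
        R=np.array(k["R"]);t=np.array(k["t"]).ravel();o=-R.T@t
        d=R.T@np.linalg.solve(np.array(k["camera_matrix"]),[u,v,1.]);d/=np.linalg.norm(d)
        P=np.eye(3)-np.outer(d,d);A.append(P);b.append(P@o)
    X=np.linalg.solve(A[0]+A[1],b[0]+b[1]);return X,[np.linalg.norm(A[i]@X-b[i]) for i in(0,1)]
E
python3 - <<'E'
from h import *
c=shot("top");s=shot("scene")
g=c["color"].astype(float)
sat=cv2.cvtColor(c["color"],cv2.COLOR_BGR2HSV)[...,1].astype(float)
def edge(horizontal,rng,lo,hi):
    P=[]
    for i in rng:
        l=g[lo:hi,i,0] if horizontal else g[i,lo:hi,0]
        d=np.abs(np.diff(l)); k=np.argmax(d); w=d[max(0,k-1):k+2]; e=lo+(w*np.arange(max(0,k-1),max(0,k-1)+len(w))).sum()/w.sum()+.5
        P.append(ray(c,*((i,e) if horizontal else (e,i)),50)[:2])
    P=np.array(P); vx,vy,x,y=cv2.fitLine(P.astype(np.float32),cv2.DIST_HUBER,0,.01,.01).ravel();return np.array([x,y]),np.array([vx,vy])
F=edge(1,range(205,300),132,142);L=edge(0,range(142,198),190,202);Rr=edge(0,range(142,160),304,314)
N=edge(1,range(205,300),199,209)
for n,l in zip("far left right near".split(),(F,L,Rr,N)): print(n,l[0].round(1),"dir",l[1].round(4))
print("disc tip z122",ray(c,221.4,164.3,122),"foot z62",ray(c,224.8,169.4,62))
print("scene tip",ray(s,306.5,200.2,122),"foot",ray(s,304.4,218.75,62))
print("tri",tri(c,(221.4,164.3),s,(306.5,200.2)),tri(c,(224.8,169.4),s,(304.4,218.75)))
for (u,v),z in zip([(530,285),(563,240),(628,235),(680,277)],[86+20]*4): print(ray(c,185+u/5.9,125+v/5.9,100).round(1))
E
```

```text
far [752.7   2.9] dir [0.0096 1.    ]
left [652.4 161.6] dir [ 1.     -0.0086]
right [ 705.  -206.2] dir [ 1.     -0.0015]
near [534.4   8.7] dir [0.0107 0.9999]
disc tip z122 [644.80165735  68.5598103  122.        ] foot z62 [642.10812661  64.69594258  62.        ]
scene tip [653.92174273  66.16918355 122.        ] foot [653.56333599  67.99074557  62.        ]
tri (array([646.17750234,  68.72255152, 115.65494054]), [np.float64(0.5611994580316545), np.float64(0.5611994580316509)]) (array([644.32609717,  67.9534152 ,  53.58416926]), [np.float64(2.386562658490462), np.float64(2.3865626584904778)])
[618.9 -90.8 100. ]
[ 642.2 -108.2  100. ]
[ 644.2 -141.6  100. ]
[ 621.7 -167.6  100. ]
```

{"op": "play_rows", "data": {"increments": [{"rotation": [0,0,-0.816],"translation": [0,0,0.04],"fingers": 0.0878},{"rotation": [0,0,-0.816],"translation": [0,0,0.04],"fingers": 0.0878},{"rotation": [0,0,-0.816],"translation": [0,0,0.04],"fingers": 0.0878}]}}

```text
clock: 0.6
tcp_pos: [209.5, 589.1, 101.8]
orientation: [179.9, 0.0, -179.7]
wrist_force: [0.2, -0.9, 0.5]
opening: 1.001
```

{"op": "play_rows", "data": {"increments": [{"translation": [-0.036,-0.029,0]},{"translation": [-0.036,-0.029,0]},{"translation": [-0.036,-0.029,0]},{"translation": [-0.036,-0.029,0]},{"translation": [-0.036,-0.029,0]},{"translation": [-0.036,-0.029,0]},{"translation": [-0.036,-0.029,0]},{"translation": [-0.036,-0.029,0]}]}}

```text
invalid input at $.increments[0]: expected keys rotation, translation, fingers
```

{"op": "play_rows", "data": {"increments": [{"translation": [0,0,0]}]}}

```text
invalid input at $.increments[0]: expected keys rotation, translation, fingers
```

{"op": "play_rows", "data": {"increments": [{"rotation": [0,0,0],"translation": [-0.0363,-0.0293,0],"fingers": 0.0878},{"rotation": [0,0,0],"translation": [-0.0363,-0.0293,0],"fingers": 0.0878},{"rotation": [0,0,0],"translation": [-0.0363,-0.0293,0],"fingers": 0.0878},{"rotation": [0,0,0],"translation": [-0.0363,-0.0293,0],"fingers": 0.0878},{"rotation": [0,0,0],"translation": [-0.0363,-0.0293,0],"fingers": 0.0878},{"rotation": [0,0,0],"translation": [-0.0363,-0.0293,0],"fingers": 0.0878},{"rotation": [0,0,0],"translation": [-0.0363,-0.0293,0],"fingers": 0.0878},{"rotation": [0,0,0],"translation": [-0.0363,-0.0293,0],"fingers": 0.0878}]}}

```text
clock: 1.4
tcp_pos: [501.3, 353.1, 102.8]
orientation: [180.0, 0.0, 180.0]
wrist_force: [0.8, 1.1, 0.7]
opening: 0.999
```

{"op": "play_rows", "data": {"increments": [{"rotation": [0,0,0],"translation": [0,0,0.02],"fingers": 0.08},{"rotation": [0,0,0],"translation": [0,0,0],"fingers": 0.08}]}}

```text
clock: 1.6
tcp_pos: [499.6, 352.4, 80.8]
orientation: [-179.9, -0.2, 179.8]
wrist_force: [-1.2, -0.2, 0.6]
opening: 0.917
```

Run:
```python
from h import *
c=shot("top");s=shot("scene")
a=cv2.resize(c["color"][190:270,110:200],(450,400),interpolation=cv2.INTER_CUBIC);b=cv2.resize(s["color"][140:220,310:380],(350,400),interpolation=cv2.INTER_CUBIC)
cv2.imwrite("pics/a2.png",np.hstack([a,b]))
```

```text
(no output)
```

View pics/a2.png

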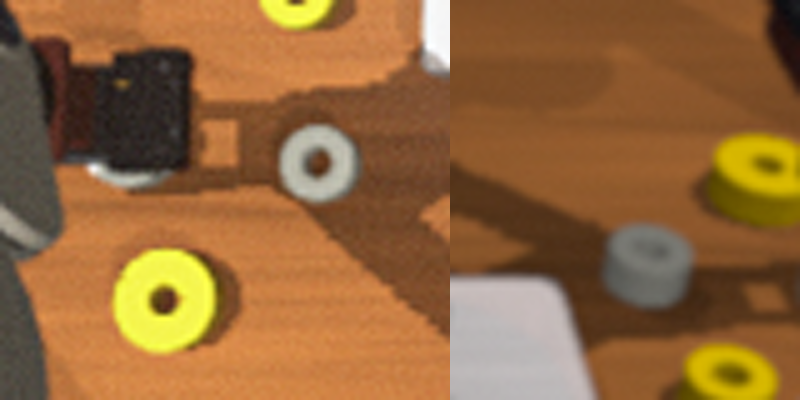

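The gripper sits over the wide collar, and the fingers clear the neighbours. Descending for a centring squeeze.

{"op": "play_rows", "data": {"increments": [{"rotation": [0,0,0],"translation": [0,0.001,0.025],"fingers": 0.08},{"rotation": [0,0,0],"translation": [0,0,0.025],"fingers": 0.08},{"rotation": [0,0,0],"translation": [0,0,0.025],"fingers": 0.08},{"rotation": [0,0,0],"translation": [0,0,0],"fingers": 0.08},{"rotation": [0,0,0],"translation": [0,0,0],"fingers": 0.06},{"rotation": [0,0,0],"translation": [0,0,0],"fingers": 0.06},{"rotation": [0,0,0],"translation": [0,0,0],"fingers": 0.06}], "squeeze": 8}}

```text
clock: 2.4
tcp_pos: [500.5, 356.3, 9.3]
orientation: [179.9, 0.1, -180.0]
wrist_force: [-1.7, 1.2, 2.6]
opening: 0.738
```

{"op": "play_rows", "data": {"increments": [{"rotation": [0,0,0],"translation": [0,0,0],"fingers": 0.08},{"rotation": [0,0,0],"translation": [0,0,0],"fingers": 0.08}]}}

```text
clock: 2.6
tcp_pos: [500.2, 355.6, 8.4]
orientation: [180.0, 0.1, -180.0]
wrist_force: [0.0, 0.8, 0.2]
opening: 0.878
```

Run:
```python
from h import *
for i in range(4):
    s=arm.read_state();print(s["tcp_pos"].round(2),s["wrist_force"].round(1),s["opening"])
```

```text
[500.23 355.63   8.41] [0.  0.8 0.2] 0.878436611657631
[500.23 355.63   8.41] [0.  0.8 0.2] 0.878436611657631
[500.23 355.63   8.41] [0.  0.8 0.2] 0.878436611657631
[500.23 355.63   8.41] [0.  0.8 0.2] 0.878436611657631
```

{"op": "play_rows", "data": {"increments": [{"rotation": [0,0,0.9375],"translation": [0,0,0.005],"fingers": 0.08},{"rotation": [0,0,0.9375],"translation": [0,0,0],"fingers": 0.08},{"rotation": [0,0,0.9375],"translation": [0,0,0],"fingers": 0.08},{"rotation": [0,0,0.9375],"translation": [0,0,0],"fingers": 0.08},{"rotation": [0,0,0.9375],"translation": [0,0,0],"fingers": 0.08},{"rotation": [0,0,0.9375],"translation": [0,0,0],"fingers": 0.08}]}}

```text
clock: 3.2
tcp_pos: [500.0, 355.3, 2.9]
orientation: [180.0, 0.0, 134.7]
wrist_force: [-0.1, 0.1, 0.0]
opening: 0.909
```

{"op": "play_rows", "data": {"increments": [{"rotation": [0,0,0.9375],"translation": [0,0,0],"fingers": 0.08},{"rotation": [0,0,0.9375],"translation": [0,0,0],"fingers": 0.08},{"rotation": [0,0,0.9375],"translation": [0,0,0],"fingers": 0.08},{"rotation": [0,0,0.9375],"translation": [0,0,0],"fingers": 0.08},{"rotation": [0,0,0.9375],"translation": [0,0,0],"fingers": 0.08},{"rotation": [0,0,0.9375],"translation": [0,0,0],"fingers": 0.08}]}}

```text
clock: 3.8
tcp_pos: [500.0, 355.4, 2.9]
orientation: [180.0, -0.0, 89.7]
wrist_force: [1.1, -0.1, -0.1]
opening: 0.908
```

{"op": "play_rows", "data": {"increments": [{"rotation": [0,0,0],"translation": [0,0,0],"fingers": 0.06},{"rotation": [0,0,0],"translation": [0,0,0],"fingers": 0.06},{"rotation": [0,0,0],"translation": [0,0,0],"fingers": 0.06}], "squeeze": 12}}

```text
clock: 4.1
tcp_pos: [500.0, 355.4, 2.8]
orientation: [180.0, -0.0, 90.1]
wrist_force: [0.8, -0.2, 1.0]
opening: 0.724
```

{"op": "play_rows", "data": {"increments": [{"rotation": [0,0,0],"translation": [0,0,0],"fingers": 0.055},{"rotation": [0,0,0],"translation": [0,0,-0.0375],"fingers": 0.055},{"rotation": [0,0,0],"translation": [0,0,-0.0375],"fingers": 0.055},{"rotation": [0,0,0],"translation": [0,0,-0.0375],"fingers": 0.055},{"rotation": [0,0,0],"translation": [0,0,-0.0375],"fingers": 0.055}], "squeeze": 25}}

```text
clock: 4.6
tcp_pos: [499.3, 355.1, 153.7]
orientation: [-179.9, 0.0, 90.1]
wrist_force: [0.5, -0.7, -2.1]
opening: 0.718
```

{"op": "play_rows", "data": {"increments": [{"rotation": [0,0,0],"translation": [-0.0359,0.0181,0],"fingers": 0.055},{"rotation": [0,0,0],"translation": [-0.0359,0.0181,0],"fingers": 0.055},{"rotation": [0,0,0],"translation": [-0.0359,0.0181,0],"fingers": 0.055},{"rotation": [0,0,0],"translation": [-0.0359,0.0181,0],"fingers": 0.055},{"rotation": [0,0,0],"translation": [-0.0359,0.0181,0],"fingers": 0.055},{"rotation": [0,0,0],"translation": [-0.0359,0.0181,0],"fingers": 0.055},{"rotation": [0,0,0],"translation": [-0.0359,0.0181,0],"fingers": 0.055},{"rotation": [0,0,0],"translation": [-0.0359,0.0181,0],"fingers": 0.055}]}}

```text
clock: 5.4
tcp_pos: [644.8, 66.6, 152.3]
orientation: [-179.9, -0.0, 90.1]
wrist_force: [0.5, 0.5, -2.0]
opening: 0.72
```

{"op": "play_rows", "data": {"increments": [{"rotation": [0,0,0],"translation": [0,0,0],"fingers": 0.055},{"rotation": [0,0,0],"translation": [0,0,0],"fingers": 0.055},{"rotation": [0,0,0],"translation": [0,0,0],"fingers": 0.055}]}}

```text
clock: 5.7
tcp_pos: [643.9, 68.9, 152.3]
orientation: [-179.9, -0.0, 90.0]
wrist_force: [-0.6, 0.9, -1.8]
opening: 0.718
```

Run:
```python
from h import *
c=shot("top");s=shot("scene");st=arm.read_state();print(st["tcp_pos"],st["opening"])
a=cv2.resize(c["color"][125:205,185:265],(400,400),interpolation=cv2.INTER_CUBIC);b=cv2.resize(s["color"][150:230,265:345],(400,400),interpolation=cv2.INTER_CUBIC)
cv2.imwrite("pics/a3.png",np.hstack([a,b]))
```

```text
[643.96640469  69.41339314 152.5287784 ] 0.721301953731102
```

View pics/a3.png

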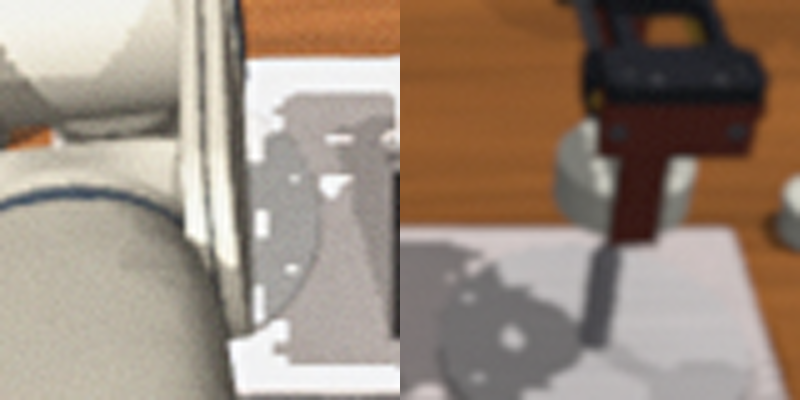

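Scene view: the held collar is centred at about (626,180). The post axis from (595,345) to (610,247) extrapolates to about column 620, so the collar is roughly 2 mm too far in +y. I'll shift it and descend.

{"op": "play_rows", "data": {"increments": [{"rotation": [0,0,0],"translation": [-0.002,0.0005,0.012],"fingers": 0.055},{"rotation": [0,0,0],"translation": [0,0,0.012],"fingers": 0.055},{"rotation": [0,0,0],"translation": [0,0,0.004],"fingers": 0.055},{"rotation": [0,0,0],"translation": [0,0,0.004],"fingers": 0.055},{"rotation": [0,0,0],"translation": [0,0,0],"fingers": 0.055}]}}

```text
clock: 6.3
tcp_pos: [644.7, 66.3, 119.8]
orientation: [-179.9, 0.0, 90.0]
wrist_force: [0.0, -0.3, -2.1]
opening: 0.722
```

{"op": "play_rows", "data": {"increments": [{"rotation": [0,0,0],"translation": [0,0,0.004],"fingers": 0.055},{"rotation": [0,0,0],"translation": [0,0,0],"fingers": 0.055}]}}

```text
clock: 6.5
tcp_pos: [645.1, 66.2, 116.4]
orientation: [-180.0, 0.0, 90.0]
wrist_force: [0.2, -0.5, -1.4]
opening: 0.718
```

{"op": "play_rows", "data": {"increments": [{"rotation": [0,0,0],"translation": [0,0,0.008],"fingers": 0.055},{"rotation": [0,0,0],"translation": [0,0,0.008],"fingers": 0.055},{"rotation": [0,0,0],"translation": [0,0,0],"fingers": 0.055}]}}

```text
clock: 6.8
tcp_pos: [644.1, 66.1, 99.1]
orientation: [-179.9, 0.0, 90.0]
wrist_force: [-0.4, 0.0, -1.5]
opening: 0.722
```

{"op": "play_rows", "data": {"increments": [{"rotation": [0,0,0],"translation": [0,0,0.01],"fingers": 0.055},{"rotation": [0,0,0],"translation": [0,0,0.01],"fingers": 0.055},{"rotation": [0,0,0],"translation": [0,0,0.008],"fingers": 0.055},{"rotation": [0,0,0],"translation": [0,0,0],"fingers": 0.055}]}}

```text
clock: 7.2
tcp_pos: [644.0, 66.2, 70.9]
orientation: [-179.8, 0.0, 90.0]
wrist_force: [0.1, -0.2, -1.1]
opening: 0.723
```

{"op": "play_rows", "data": {"increments": [{"rotation": [0,0,0],"translation": [0,0,0.0025],"fingers": 0.055},{"rotation": [0,0,0],"translation": [0,0,0.0025],"fingers": 0.055},{"rotation": [0,0,0],"translation": [0,0,0.001],"fingers": 0.055},{"rotation": [0,0,0],"translation": [0,0,0],"fingers": 0.055}]}}

```text
clock: 7.6
tcp_pos: [645.2, 66.2, 66.7]
orientation: [180.0, -0.0, 90.0]
wrist_force: [0.3, -0.3, -1.7]
opening: 0.721
```

{"op": "play_rows", "data": {"increments": [{"rotation": [0,0,0],"translation": [0,0,0],"fingers": 0.08},{"rotation": [0,0,0],"translation": [0,0,0],"fingers": 0.08},{"rotation": [0,0,0],"translation": [0,0,0],"fingers": 0.08},{"rotation": [0,0,0],"translation": [0,0,0],"fingers": 0.08}]}}

```text
clock: 8.0
tcp_pos: [645.3, 66.2, 66.9]
orientation: [180.0, -0.0, 90.0]
wrist_force: [-0.3, 0.0, -0.3]
opening: 0.91
```

{"op": "play_rows", "data": {"increments": [{"rotation": [0,0,0],"translation": [0,0,-0.03],"fingers": 0.08},{"rotation": [0,0,0],"translation": [0,0,-0.035],"fingers": 0.07},{"rotation": [0,0,0],"translation": [0,0,-0.03],"fingers": 0.07},{"rotation": [0,0,0],"translation": [0.0417,-0.0408,0],"fingers": 0.07},{"rotation": [0,0,0],"translation": [0.0417,-0.0408,0],"fingers": 0.07},{"rotation": [0,0,0],"translation": [0.0417,-0.0408,0],"fingers": 0.07},{"rotation": [0,0,0],"translation": [0.0417,-0.0408,0.02],"fingers": 0.07},{"rotation": [0,0,0],"translation": [0,0,0.03],"fingers": 0.07}]}}

```text
clock: 8.8
tcp_pos: [504.9, 210.8, 117.0]
orientation: [179.9, -0.1, 90.2]
wrist_force: [1.1, -0.6, 0.1]
opening: 0.797
```

{"op": "play_rows", "data": {"increments": [{"rotation": [0,0,0],"translation": [0,0,0.03],"fingers": 0.07},{"rotation": [0,0,0],"translation": [0,0,0],"fingers": 0.07},{"rotation": [0,0,0],"translation": [0,0,0],"fingers": 0.07}]}}

```text
clock: 9.1
tcp_pos: [507.2, 207.2, 85.6]
orientation: [-180.0, 0.0, 90.0]
wrist_force: [-0.3, -1.0, 0.1]
opening: 0.795
```

Run:
```python
from h import *
c=shot("top");s=shot("scene");st=arm.read_state();print(st["tcp_pos"],st["opening"])
a=cv2.resize(c["color"][125:215,185:320],(750,500),interpolation=cv2.INTER_CUBIC);cv2.imwrite("pics/a4t.png",a)
b=cv2.resize(s["color"][150:230,265:385],(750,500),interpolation=cv2.INTER_CUBIC)
cv2.imwrite("pics/a4.png",b)
```

```text
[508.3630862  207.38828908  86.82556621] 0.7932227911134864
```

View pics/a4.png

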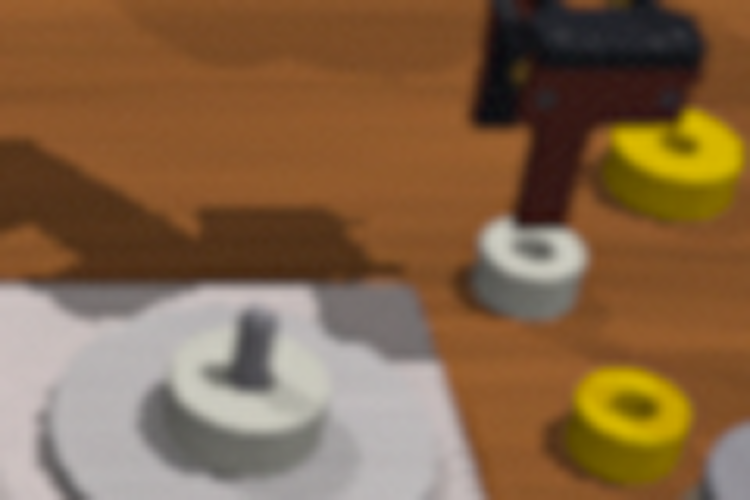

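The wide collar is seated on the disc round the post. The speed limit cut the move short, so I'll finish it to reach the narrow collar.

{"op": "play_rows", "data": {"increments": [{"rotation": [0,0,0],"translation": [0.0128,-0.0128,0],"fingers": 0.07},{"rotation": [0,0,0],"translation": [0.0128,-0.0128,0],"fingers": 0.07},{"rotation": [0,0,0],"translation": [0,0,0],"fingers": 0.07},{"rotation": [0,0,0],"translation": [0,0,0.025],"fingers": 0.07},{"rotation": [0,0,0],"translation": [0,0,0.025],"fingers": 0.07}]}}

```text
clock: 9.7
tcp_pos: [483.9, 233.3, 36.9]
orientation: [179.7, -0.1, 90.0]
wrist_force: [0.6, -0.5, 0.0]
opening: 0.798
```

{"op": "play_rows", "data": {"increments": [{"rotation": [0,0,0],"translation": [0,0,0],"fingers": 0.07},{"rotation": [0,0,0],"translation": [0,0,0],"fingers": 0.07}]}}

```text
clock: 9.9
tcp_pos: [482.3, 232.6, 36.2]
orientation: [180.0, -0.0, 90.0]
wrist_force: [0.9, 0.5, 0.3]
opening: 0.799
```

{"op": "play_rows", "data": {"increments": [{"rotation": [0,0,0],"translation": [0,0,0.018],"fingers": 0.07},{"rotation": [0,0,0],"translation": [0,0,0.015],"fingers": 0.07},{"rotation": [0,0,0],"translation": [0,0,0],"fingers": 0.07},{"rotation": [0,0,0],"translation": [0,0,0],"fingers": 0.045},{"rotation": [0,0,0],"translation": [0,0,0],"fingers": 0.045},{"rotation": [0,0,0],"translation": [0,0,0],"fingers": 0.045},{"rotation": [0,0,0],"translation": [0,0,0],"fingers": 0.045}], "squeeze": 8}}

```text
clock: 10.6
tcp_pos: [482.0, 233.1, 3.1]
orientation: [179.9, -0.0, 90.0]
wrist_force: [-0.5, -0.0, 3.6]
opening: 0.551
```

{"op": "play_rows", "data": {"increments": [{"rotation": [0,0,0],"translation": [0,0,0],"fingers": 0.065},{"rotation": [0,0,0],"translation": [0,0,0],"fingers": 0.065},{"rotation": [0,0,-0.9375],"translation": [0,0,0],"fingers": 0.065},{"rotation": [0,0,-0.9375],"translation": [0,0,0],"fingers": 0.065},{"rotation": [0,0,-0.9375],"translation": [0,0,0],"fingers": 0.065},{"rotation": [0,0,-0.9375],"translation": [0,0,0],"fingers": 0.065},{"rotation": [0,0,-0.9375],"translation": [0,0,0],"fingers": 0.065},{"rotation": [0,0,-0.9375],"translation": [0,0,0],"fingers": 0.065}]}}

```text
clock: 11.4
tcp_pos: [481.5, 232.8, 2.4]
orientation: [-180.0, -0.0, 135.3]
wrist_force: [0.3, 0.2, 0.9]
opening: 0.739
```

{"op": "play_rows", "data": {"increments": [{"rotation": [0,0,-0.9375],"translation": [0,0,0],"fingers": 0.065},{"rotation": [0,0,-0.9375],"translation": [0,0,0],"fingers": 0.065},{"rotation": [0,0,-0.9375],"translation": [0,0,0],"fingers": 0.065},{"rotation": [0,0,-0.9375],"translation": [0,0,0],"fingers": 0.065},{"rotation": [0,0,-0.9375],"translation": [0,0,0],"fingers": 0.065},{"rotation": [0,0,-0.9375],"translation": [0,0,0],"fingers": 0.065}]}}

```text
clock: 12.0
tcp_pos: [481.4, 232.8, 2.4]
orientation: [-180.0, -0.0, -179.7]
wrist_force: [1.2, -0.8, -0.3]
opening: 0.736
```

{"op": "play_rows", "data": {"increments": [{"rotation": [0,0,0],"translation": [0,0,0],"fingers": 0.04},{"rotation": [0,0,0],"translation": [0,0,0],"fingers": 0.04},{"rotation": [0,0,0],"translation": [0,0,0],"fingers": 0.04},{"rotation": [0,0,0],"translation": [0,0,0],"fingers": 0.04}], "squeeze": 25}}

```text
clock: 12.4
tcp_pos: [481.5, 232.9, 2.4]
orientation: [-180.0, -0.0, 179.9]
wrist_force: [-0.3, 0.5, -0.1]
opening: 0.534
```

{"op": "play_rows", "data": {"increments": [{"rotation": [0,0,0],"translation": [0,0,-0.0375],"fingers": 0.04},{"rotation": [0,0,0],"translation": [0,0,-0.0375],"fingers": 0.04},{"rotation": [0,0,0],"translation": [0,0,-0.0375],"fingers": 0.04},{"rotation": [0,0,0],"translation": [0,0,-0.0375],"fingers": 0.04}]}}

```text
clock: 12.8
tcp_pos: [481.2, 232.7, 153.8]
orientation: [-180.0, -0.0, 179.9]
wrist_force: [0.6, 0.2, -0.4]
opening: 0.537
```

{"op": "play_rows", "data": {"increments": [{"rotation": [0,0,0],"translation": [-0.0272,-0.0278,0],"fingers": 0.04},{"rotation": [0,0,0],"translation": [-0.0272,-0.0278,0],"fingers": 0.04},{"rotation": [0,0,0],"translation": [-0.0272,-0.0278,0],"fingers": 0.04},{"rotation": [0,0,0],"translation": [-0.0272,-0.0278,0],"fingers": 0.04},{"rotation": [0,0,0],"translation": [-0.0272,-0.0278,0],"fingers": 0.04},{"rotation": [0,0,0],"translation": [-0.0272,-0.0278,0],"fingers": 0.04},{"rotation": [0,0,0],"translation": [0,0,0],"fingers": 0.04},{"rotation": [0,0,0],"translation": [0,0,0],"fingers": 0.04}]}}

```text
clock: 13.6
tcp_pos: [644.5, 65.4, 151.9]
orientation: [180.0, -0.1, 179.9]
wrist_force: [-0.6, -0.0, -1.1]
opening: 0.533
```

{"op": "play_rows", "data": {"increments": [{"rotation": [0,0,0],"translation": [0,0,0],"fingers": 0.04}]}}

```text
clock: 13.7
tcp_pos: [643.6, 66.7, 152.0]
orientation: [180.0, -0.1, 180.0]
wrist_force: [-0.2, 0.5, -0.4]
opening: 0.531
```

{"op": "play_rows", "data": {"increments": [{"rotation": [0,0,0],"translation": [0,0,0.012],"fingers": 0.04},{"rotation": [0,0,0],"translation": [0,0,0.012],"fingers": 0.04},{"rotation": [0,0,0],"translation": [0,0,0.004],"fingers": 0.04},{"rotation": [0,0,0],"translation": [0,0,0.004],"fingers": 0.04},{"rotation": [0,0,0],"translation": [0,0,0.004],"fingers": 0.04},{"rotation": [0,0,0],"translation": [0,0,0],"fingers": 0.04}]}}

```text
clock: 14.3
tcp_pos: [644.5, 66.1, 115.9]
orientation: [-180.0, -0.0, -180.0]
wrist_force: [-0.0, 0.1, -1.8]
opening: 0.533
```

{"op": "play_rows", "data": {"increments": [{"rotation": [0,0,0],"translation": [0,0,0.008],"fingers": 0.04},{"rotation": [0,0,0],"translation": [0,0,0.008],"fingers": 0.04},{"rotation": [0,0,0],"translation": [0,0,0.003],"fingers": 0.04},{"rotation": [0,0,0],"translation": [0,0,0],"fingers": 0.04}]}}

```text
clock: 14.7
tcp_pos: [644.3, 66.0, 96.6]
orientation: [-180.0, -0.1, 180.0]
wrist_force: [0.4, -0.3, 0.3]
opening: 0.531
```

{"op": "play_rows", "data": {"increments": [{"rotation": [0,0,0],"translation": [0,0,0.002],"fingers": 0.04},{"rotation": [0,0,0],"translation": [0,0,0.002],"fingers": 0.04},{"rotation": [0,0,0],"translation": [0,0,0],"fingers": 0.04}]}}

```text
clock: 15.0
tcp_pos: [644.7, 66.1, 93.4]
orientation: [-180.0, -0.0, -180.0]
wrist_force: [0.5, -0.3, -0.8]
opening: 0.533
```

{"op": "play_rows", "data": {"increments": [{"rotation": [0,0,0],"translation": [0,0,0],"fingers": 0.07},{"rotation": [0,0,0],"translation": [0,0,0],"fingers": 0.07},{"rotation": [0,0,0],"translation": [0,0,0],"fingers": 0.07},{"rotation": [0,0,0],"translation": [0,0,0],"fingers": 0.07}]}}

```text
clock: 15.4
tcp_pos: [644.9, 66.1, 93.6]
orientation: [180.0, 0.0, -180.0]
wrist_force: [0.1, 0.9, -0.2]
opening: 0.792
```

{"op": "play_rows", "data": {"increments": [{"rotation": [0,0,0],"translation": [0,0,-0.03],"fingers": 0.07},{"rotation": [0,0,0],"translation": [0,0,-0.04],"fingers": 0.07},{"rotation": [0,0,0],"translation": [0,0,-0.04],"fingers": 0.07},{"rotation": [0,0,0],"translation": [0,0,-0.03],"fingers": 0.04},{"rotation": [0,0,0],"translation": [0.04,0,0],"fingers": 0.04},{"rotation": [0,0,0],"translation": [0.04,0,0],"fingers": 0.04},{"rotation": [0,0,0],"translation": [0.04,0,0],"fingers": 0.04},{"rotation": [0,0,0],"translation": [0.04,0,0],"fingers": 0.04}]}}

```text
clock: 16.2
tcp_pos: [483.1, 66.0, 233.5]
orientation: [180.0, 0.0, 180.0]
wrist_force: [0.1, 0.3, 1.1]
opening: 0.463
```

Run:
```python
from h import *
c=shot("top");s=shot("scene");st=arm.read_state();print(st["tcp_pos"],st["opening"],st["joint_pos"].round(1))
a=cv2.resize(c["color"][145:205,235:315],(400,300),interpolation=cv2.INTER_CUBIC);a2=cv2.resize(c["color"][135:195,195:275],(400,300),interpolation=cv2.INTER_CUBIC)
b=cv2.resize(s["color"][165:225,185:265],(400,300),interpolation=cv2.INTER_CUBIC);b2=cv2.resize(s["color"][180:240,265:345],(400,300),interpolation=cv2.INTER_CUBIC)
cv2.imwrite("pics/a5.png",np.vstack([np.hstack([a,a2]),np.hstack([b,b2])]))
# predicted nib/tail in both views, unit (643.5,-22.3), yaw -.009
y=-.009;Rz=np.array([[np.cos(y),-np.sin(y),0],[np.sin(y),np.cos(y),0],[0,0,1]])
o=np.array([643.5,-22.3,0])+Rz@[-30,-100,86]
t=np.radians(35);n=Rz@[-np.sin(t),0,np.cos(t)];up=Rz@[np.cos(t),0,np.sin(t)];rt=Rz@[0,-1,0]
print("axis origin",o,"n",n)
for q in(0,.85):
    f=q-1.275;d=np.cos(f)*up+np.sin(f)*rt
    for lab,e in(("nib",23),("tail",-23)):
        X=o+36*n+e*d; u,v=proj(c,X),proj(s,X)
        print(q,lab,X.round(0),"top crop",((u-[235,145])*5).round(),"scene crop",((v-[185,165])*5+[0,300]).round())
```

```text
[479.71110422  65.89308261 233.04967023] 0.45970294499362363 [  6.4  11.7 110.1   0.   58.4 -83.6]
axis origin [ 612.60122714 -122.02595367   86.        ] n [-0.57355321  0.00516212  0.81915204]
0 nib [ 598. -100.  119.] top crop [216. 170.] scene crop [259. 411.]
0 tail [ 586. -144.  112.] top crop [290. 190.] scene crop [171. 410.]
0.85 nib [ 609. -113.  128.] top crop [238. 148.] scene crop [233. 412.]
0.85 tail [ 575. -131.  103.] top crop [268. 212.] scene crop [197. 409.]
```

View pics/a5.png

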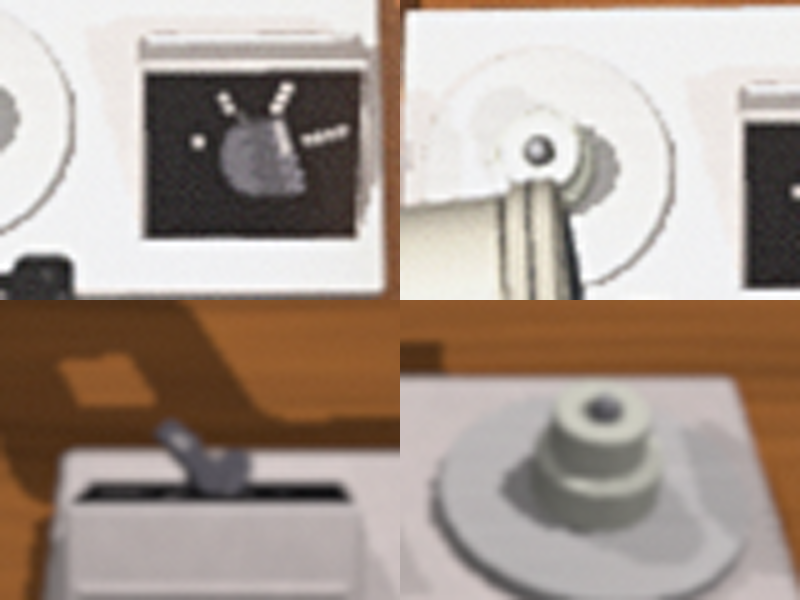

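Right-hand panels: both collars are seated and concentric on the post. The knob orientation is still unclear, so I'll take a contrast-stretched close-up.

Run:
```python
from h import *
c=shot("top");s=shot("scene")
def ac(k,n=8): return np.mean([arm.camera(k)["color"].astype(float) for _ in range(n)],0)
A=ac("top")[158:190,268:308];B=ac("scene")[183:207,205:245]
f=lambda I,sh,g:cv2.resize(np.clip((I-g[0])*255/(g[1]-g[0]),0,255).astype(np.uint8),sh,interpolation=cv2.INTER_CUBIC)
cv2.imwrite("pics/a6.png",np.vstack([f(A,(400,320),(20,180)),f(B,(400,240),(20,200))]))
```

View pics/a6.png

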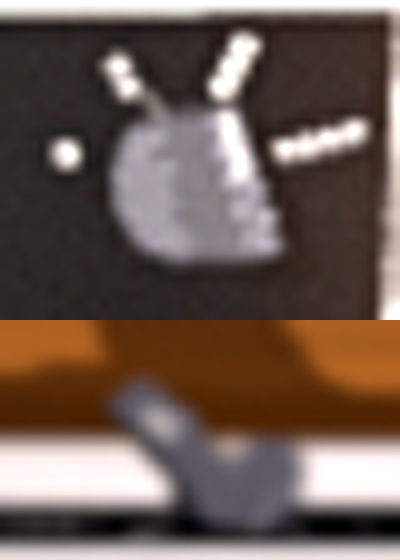

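Run:
```python
from h import *
c=shot("top");s=shot("scene")
for p in[(285.7,175),(286.5,176)]: print("centre z86",ray(c,*p,86).round(1))
for p in[(290.2,168.5),(296,182.8)]:
    print("top",p,[ray(c,*p,z).round(1) for z in(90,105,125)])
    for q in[(216,191),(220,188.8),(225.5,194),(222,193)]:
        X,r=tri(c,p,s,q);print("  ",q,X.round(1),round(r[0],1))
o=np.array([612.6,-122,86]);n=np.array([-.5736,.005,.819])
print(proj(c,o),proj(c,o+6*n),proj(c,o+36*n),proj(s,o),proj(s,o+6*n),proj(s,o+36*n))
A=np.mean([arm.camera("top")["color"].astype(float) for _ in range(6)],0)[155:193,265:311]
cv2.imwrite("pics/a7.png",cv2.resize(np.clip((A-60)*255/150,0,255).astype(np.uint8),(690,570),interpolation=cv2.INTER_NEAREST))
```

```text
centre z86 [ 615.9 -124.3   86. ]
centre z86 [ 612.7 -126.6   86. ]
top (290.2, 168.5) [array([ 635. , -138.3,   90. ]), array([ 631.8, -137.2,  105. ]), array([ 627.5, -135.8,  125. ])]
   (216, 191) [ 626.6 -142.8  129.6] 7.4
   (220, 188.8) [ 625.2 -137.8  135.5] 2.7
   (225.5, 194) [ 628.1 -131.7  122.3] 4.3
   (222, 193) [ 627.5 -135.8  124.6] 0.0
top (296, 182.8) [array([ 590.4, -154.6,   90. ]), array([ 587.7, -153.3,  105. ]), array([ 584.2, -151.6,  125. ])]
   (216, 191) [ 588.5 -153.   100.5] 0.7
   (220, 188.8) [ 587.4 -147.6  107.1] 5.5
   (225.5, 194) [ 590.1 -141.3   93.3] 13.0
   (222, 193) [ 589.5 -145.6   95.6] 8.4
[284.99040397 176.06560378] [285.09386937 176.86399585] [285.62604572 180.97054159] [227.97394239 201.35691278] [227.97097734 198.97774185] [227.95612381 187.05920692]
```

View pics/a7.png

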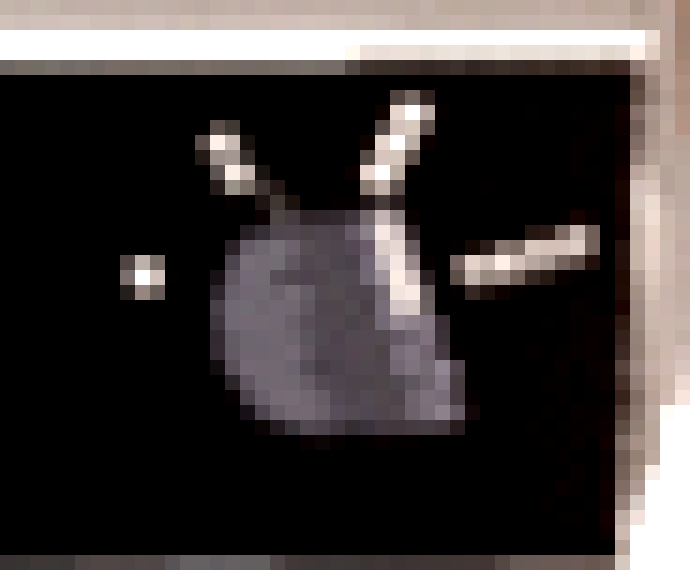

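The knob's axis isn't along the panel normal. The triangulated bar top runs from (627,-136,125) at the nib end to (588,-153,100). That puts the knob axis at about (-0.17,-0.55,0.82), leaning to -y, with the nib at two dots (0.85). I'll plan the grasp along the measured axis.

```bash
cat > plan.py <<'E'
from h import *
from scipy.spatial.transform import Rotation as Ro
KR=lambda q:Ro.from_euler('ZYZ',[1.275-.009,-np.radians(35),-q])   # knob frame, measured tilt
O=np.array([613,-123,86.]);a=KR(0).apply([0,0,1])
def go(q,h,off=(0,0,0)):
    st=arm.read_state();R=Ro.from_euler('xyz',st["orientation"],degrees=True)
    k=KR(q);T=Ro.from_matrix(np.column_stack([-k.apply([1,0,0]),k.apply([0,1,0]),-a]))
    rv=(R.inv()*T).as_rotvec(degrees=True)/8
    d=T.inv().apply(O+h*a+np.array(off)-st["tcp_pos"])/1000
    print("tcp",st["tcp_pos"].round(1),"J",st["joint_pos"].round(0),"F",st["wrist_force"].round(1),"open",round(st["opening"]*87.8,1));print("rot units",rv.round(3),"trans in final tool frame m",d.round(4),"target",(O+h*a).round(1))
E
python3 - <<'E'
from plan import *
print(a,KR(.85).as_matrix().round(3)); go(.85,80)
c=arm.camera("top");s=arm.camera("scene")
for e in(23,-23):
    X=O+KR(.85).apply([e,0,36]);print(X.round(1),proj(c,X),proj(s,X))
E
```

```text
[-0.17212966 -0.54713921  0.81915204] [[ 0.879 -0.445 -0.172]
 [ 0.29   0.785 -0.547]
 [ 0.379  0.431  0.819]]
tcp [484.8  66.  233.5] J [  6.  12. 110.  -0.  58. -84.] F [0.3 0.5 1.4] open 40.2
rot units [-3.839 -2.161 -2.886] trans in final tool frame m [-0.002  -0.269  -0.0406] target [ 599.2 -166.8  151.5]
[ 627.  -136.   124.2] [290.26979525 168.70469846] [221.94405631 193.0108215 ]
[ 586.6 -149.4  106.8] [294.74305121 183.09464367] [217.12141981 188.56402458]
```

The tilted-axis model reprojects to the observed nib and tail within about 0.5 px in the top view and about 2 px in the scene view. Turning the tool, then approaching.

{"op": "play_rows", "data": {"increments": [{"rotation": [-0.64,-0.36,-0.481],"translation": [0,0,0],"fingers": 0.02},{"rotation": [-0.64,-0.36,-0.481],"translation": [0,0,0],"fingers": 0.02},{"rotation": [-0.64,-0.36,-0.481],"translation": [0,0,0],"fingers": 0.02},{"rotation": [-0.64,-0.36,-0.481],"translation": [0,0,0],"fingers": 0.02},{"rotation": [-0.64,-0.36,-0.481],"translation": [0,0,0],"fingers": 0.02},{"rotation": [-0.64,-0.36,-0.481],"translation": [0,0,0],"fingers": 0.02},{"rotation": [0,0,0],"translation": [0,0,0],"fingers": 0.02}]}}

```text
clock: 18.4
tcp_pos: [493.9, 83.9, 256.3]
orientation: [153.8, 19.6, -162.8]
wrist_force: [0.4, -0.8, -0.9]
opening: 0.227
```

{"op": "play_rows", "data": {"increments": [{"rotation": [0,0,0],"translation": [0,-0.034,-0.0051],"fingers": 0.02},{"rotation": [0,0,0],"translation": [0,-0.034,-0.0051],"fingers": 0.02},{"rotation": [0,0,0],"translation": [0,-0.034,-0.0051],"fingers": 0.02},{"rotation": [0,0,0],"translation": [0,-0.034,-0.0051],"fingers": 0.02},{"rotation": [0,0,0],"translation": [0,-0.034,-0.0051],"fingers": 0.02},{"rotation": [0,0,0],"translation": [0,-0.034,-0.0051],"fingers": 0.02},{"rotation": [0,0,0],"translation": [0,-0.034,-0.0051],"fingers": 0.02},{"rotation": [0,0,0],"translation": [0,-0.031,-0.0051],"fingers": 0.02}]}}

```text
clock: 19.2
tcp_pos: [613.3, -124.2, 221.0]
orientation: [156.4, 13.4, -165.5]
wrist_force: [0.4, -1.2, -0.8]
opening: 0.227
```

{"op": "play_rows", "data": {"increments": [{"rotation": [0,0,0],"translation": [0,0,0],"fingers": 0.02},{"rotation": [0,0,0],"translation": [0,0,0],"fingers": 0.02},{"rotation": [0,0,0],"translation": [0,0,0],"fingers": 0.02}]}}

```text
clock: 19.5
tcp_pos: [612.1, -122.0, 221.6]
orientation: [156.2, 13.4, -165.5]
wrist_force: [-0.5, -0.2, -0.2]
opening: 0.225
```

```bash
python3 -c "
from plan import *
go(.85,80)"
```

```text
tcp [ 612.1 -122.   221.6] J [ -25.   27.   94.   29.   68. -146.] F [-0.5 -0.2 -0.2] open 19.8
rot units [-0.639 -0.804 -0.886] trans in final tool frame m [ 0.0508 -0.0597  0.0307] target [ 599.2 -166.8  151.5]
```

J6 reached its limit, so I'll use the half-turn equivalent grasp.

```bash
sed -i 's/-k.apply(\[1,0,0\]),k.apply(\[0,1,0\])/k.apply([1,0,0]),-k.apply([0,1,0])/' plan.py
python3 - <<'E'
from plan import *
go(.85,80)
st=arm.read_state();R=Ro.from_euler('xyz',st["orientation"],degrees=True)
k=KR(.85);T=Ro.from_matrix(np.column_stack([k.apply([1,0,0]),-k.apply([0,1,0]),-a]))
R2=R*Ro.from_euler('z',172,degrees=True)
print("after 24 x .8958*8... z 172deg:",((R2.inv()*T).as_rotvec(degrees=True)/8).round(3))
E
```

```text
tcp [ 612.1 -122.   221.6] J [ -25.   27.   94.   29.   68. -146.] F [-0.5 -0.2 -0.2] open 19.8
rot units [-1.213  0.965 21.559] trans in final tool frame m [-0.0508  0.0597  0.0307] target [ 599.2 -166.8  151.5]
after 24 x .8958*8... z 172deg: [0.581 0.846 0.113]
```

{"op": "play_rows", "data": {"increments": [{"rotation": [0,0,0.977],"translation": [0,0,0],"fingers": 0.02},{"rotation": [0,0,0.977],"translation": [0,0,0],"fingers": 0.02},{"rotation": [0,0,0.977],"translation": [0,0,0],"fingers": 0.02},{"rotation": [0,0,0.977],"translation": [0,0,0],"fingers": 0.02},{"rotation": [0,0,0.977],"translation": [0,0,0],"fingers": 0.02},{"rotation": [0,0,0.977],"translation": [0,0,0],"fingers": 0.02},{"rotation": [0,0,0.977],"translation": [0,0,0],"fingers": 0.02},{"rotation": [0,0,0.977],"translation": [0,0,0],"fingers": 0.02}]}}

```text
clock: 20.3
tcp_pos: [612.2, -121.8, 222.2]
orientation: [156.6, -14.0, 137.4]
wrist_force: [-0.3, 0.7, 0.4]
opening: 0.231
```

{"op": "play_rows", "data": {"increments": [{"rotation": [0,0,0.977],"translation": [0,0,0],"fingers": 0.02},{"rotation": [0,0,0.977],"translation": [0,0,0],"fingers": 0.02},{"rotation": [0,0,0.977],"translation": [0,0,0],"fingers": 0.02},{"rotation": [0,0,0.977],"translation": [0,0,0],"fingers": 0.02},{"rotation": [0,0,0.977],"translation": [0,0,0],"fingers": 0.02},{"rotation": [0,0,0.977],"translation": [0,0,0],"fingers": 0.02},{"rotation": [0,0,0.977],"translation": [0,0,0],"fingers": 0.02},{"rotation": [0,0,0.977],"translation": [0,0,0],"fingers": 0.02}]}}

```text
clock: 21.1
tcp_pos: [612.2, -121.8, 222.2]
orientation: [-177.6, -27.0, 71.4]
wrist_force: [0.0, -0.9, -0.4]
opening: 0.231
```

{"op": "play_rows", "data": {"increments": [{"rotation": [0,0,0.977],"translation": [0,0,0],"fingers": 0.02},{"rotation": [0,0,0.977],"translation": [0,0,0],"fingers": 0.02},{"rotation": [0,0,0.977],"translation": [0,0,0],"fingers": 0.02},{"rotation": [0,0,0.977],"translation": [0,0,0],"fingers": 0.02},{"rotation": [0,0,0.977],"translation": [0,0,0],"fingers": 0.02},{"rotation": [0,0,0.977],"translation": [0,0,0],"fingers": 0.02},{"rotation": [0.29,0.423,0.056],"translation": [0,0,0],"fingers": 0.02},{"rotation": [0.29,0.423,0.056],"translation": [0,0,0],"fingers": 0.02}]}}

```text
clock: 21.9
tcp_pos: [612.8, -121.4, 222.9]
orientation: [-152.3, -22.5, 18.3]
wrist_force: [-0.2, -0.0, -0.7]
opening: 0.229
```

```bash
python3 -c "
from plan import *
go(.85,80)"
```

```text
tcp [ 612.8 -121.4  222.9] J [-29.  28.  95.  37.  69.  20.] F [-0.2 -0.  -0.7] open 20.1
rot units [-0.003 -0.021  0.02 ] trans in final tool frame m [-0.0521  0.0604  0.0313] target [ 599.2 -166.8  151.5]
```

Now to 80 mm above the panel on the axis, then a check from there.

{"op": "play_rows", "data": {"increments": [{"rotation": [0,0,0],"translation": [-0.013,0.0151,0.0],"fingers": 0.02},{"rotation": [0,0,0],"translation": [-0.013,0.0151,0.01],"fingers": 0.02},{"rotation": [0,0,0],"translation": [-0.013,0.0151,0.01],"fingers": 0.02},{"rotation": [0,0,0],"translation": [-0.0131,0.0151,0.0113],"fingers": 0.02},{"rotation": [0,0,0],"translation": [0,0,0],"fingers": 0.02},{"rotation": [0,0,0],"translation": [0,0,0],"fingers": 0.02},{"rotation": [0,0,0],"translation": [0,0,0],"fingers": 0.02}]}}

```text
clock: 22.6
tcp_pos: [599.8, -168.3, 151.4]
orientation: [-152.4, -22.3, 18.3]
wrist_force: [1.2, -1.0, 0.2]
opening: 0.223
```

Run:
```python
from plan import *
go(.85,50)
c=arm.camera("top");s=arm.camera("scene")
p=proj(s,O+30*a);q=proj(c,O+30*a)
cr=lambda I,p:cv2.resize(I[int(p[1])-30:int(p[1])+20,int(p[0])-25:int(p[0])+25],(400,400),interpolation=cv2.INTER_CUBIC)
cv2.imwrite("pics/a8.png",np.hstack([cr(c["color"],q),cr(s["color"],p)]))
for n,k,o in(("top",c,q),("scene",s,p)):
  for h in(6,36,80): print(n,h,((proj(k,O+h*a)-[int(o[0])-25,int(o[1])-30])*8).round())
```

```text
tcp [ 599.8 -168.3  151.4] J [-33.  35.  95.  37.  66.  13.] F [ 1.2 -1.   0.2] open 19.5
rot units [ 0.011 -0.007  0.011] trans in final tool frame m [ 0.     -0.0015  0.0307] target [ 604.4 -150.4  127. ]
top 6 [164. 247.]
top 36 [212. 247.]
top 80 [287. 247.]
scene 6 [250. 302.]
scene 36 [196. 230.]
scene 80 [114. 121.]
```

View pics/a8.png

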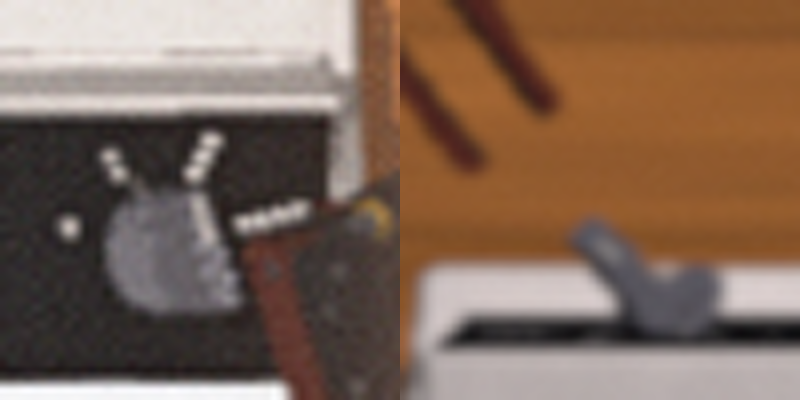

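Scene view: the fingertips at (467,165) and (545,105) straddle the line to the bar top at about (595,235), so they're aligned. Advancing along the axis.

{"op": "play_rows", "data": {"increments": [{"rotation": [0,0,0],"translation": [0,-0.001,0.018],"fingers": 0.023},{"rotation": [0,0,0],"translation": [0,0,0.018],"fingers": 0.023},{"rotation": [0,0,0],"translation": [0,0,0.005],"fingers": 0.023},{"rotation": [0,0,0],"translation": [0,0,0],"fingers": 0.023}]}}

```text
clock: 23.1
tcp_pos: [605.6, -144.2, 116.6]
orientation: [-152.2, -22.2, 18.3]
wrist_force: [-0.4, -0.0, 0.2]
opening: 0.263
```

{"op": "play_rows", "data": {"increments": [{"rotation": [0,0,0],"translation": [0,0,0.004],"fingers": 0.023},{"rotation": [0,0,0],"translation": [0,0,0.004],"fingers": 0.023},{"rotation": [0,0,0],"translation": [0,0,0.003],"fingers": 0.023},{"rotation": [0,0,0],"translation": [0,0,0],"fingers": 0.023}]}}

```text
clock: 23.5
tcp_pos: [607.8, -139.0, 108.1]
orientation: [-152.3, -22.3, 18.3]
wrist_force: [-0.0, -0.1, 0.1]
opening: 0.264
```

```bash
python3 -c "
from plan import *
go(.85,25)"
```

```text
tcp [ 607.8 -139.   108.1] J [-30.  38.  97.  40.  61.  11.] F [-0.  -0.1  0.1] open 23.2
rot units [ 0.002 -0.006  0.001] trans in final tool frame m [ 0.0009 -0.0007  0.0027] target [ 608.7 -136.7  106.5]
```

{"op": "play_rows", "data": {"increments": [{"rotation": [0,0,0],"translation": [0,0,0.0025],"fingers": 0.02},{"rotation": [0,0,0],"translation": [0,0,0],"fingers": 0.008},{"rotation": [0,0,0],"translation": [0,0,0],"fingers": 0.008},{"rotation": [0,0,0],"translation": [0,0,0],"fingers": 0.008},{"rotation": [0,0,0],"translation": [0,0,0],"fingers": 0.008}], "squeeze": 6}}

```text
clock: 24.0
tcp_pos: [607.6, -136.6, 106.7]
orientation: [-152.1, -22.3, 18.3]
wrist_force: [-2.6, 5.3, 4.4]
opening: 0.137
```

Gripped at 12 mm, which matches the bar thickness. Small lateral relief, then turn.

{"op": "play_rows", "data": {"increments": [{"rotation": [0,0,0],"translation": [0,-0.001,0],"fingers": 0.005},{"rotation": [0,0,0],"translation": [0,0,0],"fingers": 0.005},{"rotation": [0,0,0.5],"translation": [0,0,0],"fingers": 0.005},{"rotation": [0,0,0.5],"translation": [0,0,0],"fingers": 0.005},{"rotation": [0,0,0],"translation": [0,0,0],"fingers": 0.005}], "squeeze": 25}}

```text
clock: 24.5
tcp_pos: [607.5, -136.5, 106.8]
orientation: [-149.6, -18.4, 10.8]
wrist_force: [-2.8, 5.0, 2.8]
opening: 0.128
```

```bash
python3 -c "
from plan import *
go(.85,25);print(arm.read_state()['wrist_torque'])"
```

```text
tcp [ 607.5 -136.5  106.8] J [-30.  38.  97.  40.  61.  19.] F [-2.8  5.   2.8] open 11.3
rot units [-0.006 -0.005 -1.002] trans in final tool frame m [0.0008 0.0008 0.0003] target [ 608.7 -136.7  106.5]
[0.6647518  0.39436161 0.42656839]
```

{"op": "play_rows", "data": {"increments": [{"rotation": [0,0,0.5],"translation": [0,0,0],"fingers": 0.005},{"rotation": [0,0,0.5],"translation": [0,0,0],"fingers": 0.005},{"rotation": [0,0,0.5],"translation": [0,0,0],"fingers": 0.005},{"rotation": [0,0,0.5],"translation": [0,0,0],"fingers": 0.005},{"rotation": [0,0,0],"translation": [0,0,0],"fingers": 0.005}]}}

```text
clock: 25.0
tcp_pos: [607.5, -136.2, 107.0]
orientation: [-146.1, -9.8, -3.1]
wrist_force: [-2.9, 5.6, 4.3]
opening: 0.135
```

{"op": "play_rows", "data": {"increments": [{"rotation": [0,0,0.5],"translation": [0,0,0],"fingers": 0.005},{"rotation": [0,0,0.5],"translation": [0,0,0],"fingers": 0.005},{"rotation": [0,0,0.5],"translation": [0,0,0],"fingers": 0.005},{"rotation": [0,0,0.5],"translation": [0,0,0],"fingers": 0.005},{"rotation": [0,0,0],"translation": [0,0,0],"fingers": 0.005}]}}

```text
clock: 25.5
tcp_pos: [607.5, -136.0, 107.1]
orientation: [-144.9, -0.7, -16.4]
wrist_force: [-2.6, 6.8, 4.3]
opening: 0.129
```

{"op": "play_rows", "data": {"increments": [{"rotation": [0,0,0.5],"translation": [0,0,0],"fingers": 0.005},{"rotation": [0,0,0.5],"translation": [0,0,0],"fingers": 0.005},{"rotation": [0,0,0.1],"translation": [0,0,0],"fingers": 0.005},{"rotation": [0,0,0],"translation": [0,0,0],"fingers": 0.005},{"rotation": [0,0,0],"translation": [0,0,0],"fingers": 0.005}]}}

```text
clock: 26.0
tcp_pos: [607.5, -135.9, 107.2]
orientation: [-145.1, 4.3, -23.5]
wrist_force: [-1.3, 7.1, 4.9]
opening: 0.133
```

```bash
python3 -c "
from plan import *
go(1.7,25);print(arm.read_state()['wrist_torque'])"
```

```text
tcp [ 607.5 -135.9  107.2] J [-30.  38.  97.  40.  61.  60.] F [-1.3  7.1  4.9] open 11.6
rot units [-0.017  0.005  0.004] trans in final tool frame m [0.0014 0.0006 0.0004] target [ 608.7 -136.7  106.5]
[1.35754936 0.39521821 0.4235458 ]
```

{"op": "play_rows", "data": {"increments": [{"rotation": [0,0,0],"translation": [0,0,0],"fingers": 0.024},{"rotation": [0,0,0],"translation": [0,0,0],"fingers": 0.024},{"rotation": [0,0,0],"translation": [0,0,0],"fingers": 0.024},{"rotation": [0,0,0],"translation": [0,0,-0.008],"fingers": 0.024},{"rotation": [0,0,0],"translation": [0,0,-0.02],"fingers": 0.024},{"rotation": [0,0,0],"translation": [0,0,-0.04],"fingers": 0.024},{"rotation": [0,0,0],"translation": [0,0,-0.04],"fingers": 0.024},{"rotation": [0,0,0],"translation": [0,0,-0.04],"fingers": 0.024}]}}

```text
clock: 26.8
tcp_pos: [581.7, -219.3, 229.5]
orientation: [-145.2, 4.2, -23.7]
wrist_force: [0.6, 0.2, -0.1]
opening: 0.272
```

{"op": "play_rows", "data": {"increments": [{"rotation": [0,0,0],"translation": [0,0,-0.03],"fingers": 0.024},{"rotation": [0,0,0],"translation": [0,0,0],"fingers": 0.024},{"rotation": [0,0,0],"translation": [0,0,0],"fingers": 0.024},{"rotation": [0,0,0],"translation": [0,0,0],"fingers": 0.024}]}}

```text
clock: 27.2
tcp_pos: [576.4, -233.4, 251.1]
orientation: [-145.2, 4.4, -23.6]
wrist_force: [0.5, -0.1, -1.3]
opening: 0.275
```

Run:
```python
from plan import *
st=arm.read_state();print(st["clock"],st["tcp_pos"],st["wrist_force"])
c=arm.camera("top");s=arm.camera("scene")
cr=lambda I,x,y,w:cv2.resize(I[y:y+w,x:x+w],(400,300 if 0 else 400),interpolation=cv2.INTER_CUBIC)
cv2.imwrite("pics/a9.png",np.hstack([cr(c["color"],262,150,50),cr(s["color"],195,165,130)[:, :]]))
for q in(.85,1.7,2.55):
  for e in(23,-23): X=O+KR(q).apply([e,0,36]);print(q,e,((proj(c,X)-[262,150])*8).round(),(((proj(s,X)-[195,165])*400/130)+[400,0]).round())
```

```text
27.2 [ 576.37038439 -233.43224115  251.08641914] [ 0.47127725 -0.10437992 -1.31783039]
0.85 23 [226. 150.] [483.  86.]
0.85 -23 [262. 265.] [468.  73.]
1.7 23 [267. 153.] [463.  97.]
1.7 -23 [221. 263.] [487.  62.]
2.55 23 [291. 193.] [452.  96.]
2.55 -23 [196. 223.] [499.  63.]
```

View pics/a9.png

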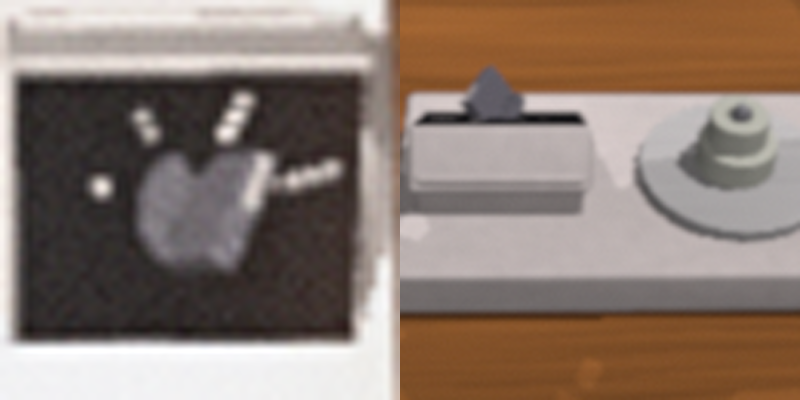

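The nib at (265,155) and tail at (228,268) match the 1.70 prediction of (267,153) and (221,263). Both collars are still stacked and the gripper is clear.

```bash
python3 -c "
from cell import arm
print(arm.job_done())"
```

```text
the job is handed in; nothing more can be done
None
```

I threaded the wide collar and then the narrow one down the post, turned the selector from two dots to three, let go, and handed in at about 27 s. No verdict came back.

**Last checks:**
- **Collars:** both look stacked and concentric on the post in the final scene picture. I judged this by eye and did not measure their heights.
- **Knob:** with the knob released, the nib and tail in the top view are within about 1 px of where they should be at 1.70 rad.
- **Gripper:** it was about 145 mm back from the knob and the wrist force was about 1 N, within the noise, so it was touching nothing.
- **Jar, mug and spatula:** the arm's path stayed clear of all three, but I did not measure them again at the end.

**What disagreed or went wrong:**
- **Knob axis:** the measured axis leaned about 40° from the stated panel normal, towards -y. I gripped and turned about the measured axis, and side forces stayed under 10 N.
- **Scene camera:** with my picks, it gave x values about 8 mm different from the top camera. I relied on the top camera, and the jaws confirmed its collar positions within 1 mm.
- **Wrist limit:** the last joint reached its range on the first approach to the knob. I switched to the same grasp turned by half a turn.

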